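# Set the filter selector to station three and press the lamp button

## Task

Set the bench lamp's filter selector to the station with three pips: with closed fingertips, push the tab that sticks out of the turret round until it points at the middle of the disc with three raised pips. Only then press the round lamp button on the same base fully down and let it spring back up, leaving the selector where you set it. Only push and press: do not pinch the tab, do not lift the turret off its seat, and leave the loose things around the lamp where they are.

Things in the scene. Friction and masses are not known exactly. Their poses are not given: they have to be found in the camera images.
- housing: flat grey base plate of the bench lamp, 290 x 270 mm, fixed to the bench, top face 30 mm above the bench. Origin: on the bench under the turret's axis; its z is up, its +x points to the lamp house, a dark ribbed block (x 98 to 150 mm, y -35 to 95 mm, top 68 mm above the bench) at the back. The plate spans x -135 to 155 mm, y -135 to 135 mm in this frame.
- turret_axis (a point): point on the upright axis of the filter turret, on its top face, 58 mm above the bench. The turret is a grey knurled disc, 84 mm across, its flat top 58 mm above the bench, with a 20 mm spindle cap standing up to 64 mm; it only rests on its spindle.
- tab_centre (a point): middle of the steel tab that sticks out radially from the turret's rim, 65 mm from the axis, 57 mm above the bench. The tab is an upright fin 10 mm thick, from 44 to 80 mm from the axis, its lower edge 42 mm and its upper edge 72 mm above the bench (12 mm of air between it and the base plate), with a thin pointer from its foot out to 87 mm. The point's +x runs outward along the tab, its z is up.
- pointer_mark (a point): the spot that the tab points at: straight out along the tab, 108 mm from the axis, as far out as the middles of the discs. It turns with the tab.
- turret (a joint): angle of the turret in rad, growing counter-clockwise seen from above, from stop 0 to stop 4.4. At 0 the tab stands 0.6 rad counter-clockwise from the housing's +x, so the tab's angle from the housing's +x is 0.6 + this value. The middles of the four stations are at 1.363, 2.149, 2.934 and 3.720; it starts short of all of them (0.2 to 1.0). No clicks: it turns with steady friction (about 0.09 N m, some 1.4 N at the tab) and stays where it is left.
- turret_seat (a joint): how far the turret is lifted up its spindle, in m: 0 seated, up to 0.03.
- tab_left: the half of the tab on its counter-clockwise face (origin on the turret's axis). Push this face to turn clockwise.
- tab_right: the half of the tab on its clockwise face (origin on the turret's axis). Push this face to turn counter-clockwise.
- lamp_button_top (a point): middle of the top of the round aluminium lamp button, 28 mm across, in a black housing on the right rear part of the base plate (at x 68, y -108 mm in the housing's frame). When up, its top is 52 mm above the bench and 10 mm above the black housing (44 mm across). The button moves straight down 6 mm.
- lamp_button (a joint): how far the lamp button is pressed, in m: 0 up, 0.006 fully down. A spring resists with about 5 N when fully down and pushes it up again when let go.
- disc_one: white station disc, 40 mm across, with one raised black pip in the middle (10 mm pips); fixed on the base plate, tops of the pips 35 mm above the bench. Origin: centre of its underside, 30 mm above the bench, 108 mm from the turret's axis. The four discs stand in an arc 45 degrees apart on the robot's side of the turret, in any order.
- disc_two: white station disc, 40 mm across, with two raised black pips (10 mm pips); fixed on the base plate, tops of the pips 35 mm above the bench. Origin: centre of its underside, 30 mm above the bench, 108 mm from the turret's axis. The four discs stand in an arc 45 degrees apart on the robot's side of the turret, in any order.
- disc_three: white station disc, 40 mm across, with three raised black pips in a triangle (10 mm pips); fixed on the base plate, tops of the pips 35 mm above the bench. Origin: centre of its underside, 30 mm above the bench, 108 mm from the turret's axis. The four discs stand in an arc 45 degrees apart on the robot's side of the turret, in any order.
- disc_four: white station disc, 40 mm across, with four raised black pips in a square (10 mm pips); fixed on the base plate, tops of the pips 35 mm above the bench. Origin: centre of its underside, 30 mm above the bench, 108 mm from the turret's axis. The four discs stand in an arc 45 degrees apart on the robot's side of the turret, in any order.
- eraser: block eraser, 22 x 42 x 13 mm, loose bystander near the lamp; origin under its middle.
- petri_dish: round petri dish, 60 mm across, 14 mm high, loose bystander near the lamp; origin under its middle.
- tape_roll: roll of tape lying flat, 60 mm across, 18 mm high, loose bystander near the lamp; origin under its middle.
- slide_pack: upright box of glass slides, 30 x 80 x 52 mm high, loose bystander near the lamp; origin under its middle.

How it is judged (in metres and radians):
On the way, in this order (a step that is already met when the one before it is completed fails the run):
1. the fingers push the tab ((contact force between the fingers and tab_left above 0.3 N or contact force between the fingers and tab_right above 0.3 N)), for 0.05 s.
2. the tab points at the middle of the three-pip disc (within 10 mm) and the turret is still (horizontal distance between pointer_mark and disc_three below 0.01 m and velocity of joint turret between -0.05 and 0.05 rad/s), for 0.2 s.
3. with the tab there, the lamp button is pressed down (at least 4.5 of its 6 mm) (horizontal distance between pointer_mark and disc_three below 0.01 m and value of joint lamp_button above 0.0045 m), for 0.05 s.
At the end, for the whole second after the job is handed in: The tab points at the middle of the three-pip disc within 10 mm (about 5 degrees), the turret is still and seated (lifted less than 4 mm), and the lamp button is up again (pressed less than 2 mm) (all of step 2 and value of joint lamp_button below 0.002 m and value of joint turret_seat below 0.004 m); the robot touches nothing.
It fails at once if the lamp button was pressed while the selector was not at the three-pip disc (value of joint lamp_button above 0.0045 m and horizontal distance between pointer_mark and disc_three above 0.012 m).
It fails at once if the turret was lifted off its seat (value of joint turret_seat above 0.006 m).
It fails at once if the tab was pinched: fingers pressed on both its faces at once (contact force between the fingers and tab_left above 2 N and contact force between the fingers and tab_right above 2 N).
It fails at once if a loose bystander (eraser, petri dish, tape roll or slide pack) was moved or lifted by more than 25 mm (distance of any of eraser, petri_dish, tape_roll, slide_pack from where it was at the start of the episode above 0.025 m).
It also fails if it takes over 69 s, if anything falls off the work surface, if the arm or the gripper's body presses on something with over 40 N, if the wrist force passes 120 N, or if a joint passes its speed limit or range.

## Robot

A 6-joint arm with a two-finger parallel gripper is mounted at the origin on a cart in front of the work surface, level with it; the furniture and walls round the work are solid. World frame = base frame: x ahead of the robot, y to its left, z up, the work surface at z = 0. Lengths are in m, angles in degrees, forces in N, time in s.
With the tool pointing down it reaches from about 0.275 to 0.85 m from the base axis. Payload 5.2 kg.
Tool frame: the origin (TCP) lies midway between the tips of the shut fingers; the grasp point (between the pads) lies 19 mm behind it; z points along the fingers, y is the line along which they close (so a half turn about z gives the same grasp; the last joint's range is limited). The gripper opens to 85 mm and grips with 20 to 120 N. Pads are 22 mm wide; open, the fingers measure 114 mm over their backs; the gripper's body (76 mm by 85 mm) begins 54 mm behind the grasp point. The pads swing forward as they close: fully open they stand 13 mm farther back than shut.
Start: joints at [-83.067, 14.817, 87.949, -0, 77.235, -11.62], TCP at [0.175, -0.521, 0.231] pointing down, gripper open.
Joint ranges: [-179.93, 179.93], [-52.35, 119.4], [10.71, 147.94], [-69.91, 249.91], [12.55, 155.21], [-178.61, 178.61]. Speed limits (degrees/s): [147.25, 147.25, 180, 180, 180, 180].

## Interface

Orientations are given as [roll, pitch, yaw] about the fixed x, y, z axes, in that order (R = Rz(yaw) Ry(pitch) Rx(roll)).
In Python, from workcell import * gives the robot as it stands.
- The arm moves only by the tool move_arm, never from a script. Its argument "increments" is a list of rows, each a list of 7 numbers: the shift along the tool's x, y, z in m, then the turn, a rotation vector about the tool's x, y, z in degrees, then the closure in counts, from 0 (fully open) to 255 (shut). A call has 1 to 20 rows; each row is the pose to reach, as a shift and turn from the pose commanded when the call began, along the tool's axes at that moment; what a row does not reach only later rows make up. A row lasts 1/12 s, in which the tool goes at most 41.7 mm and 7.16 degrees, less where a joint would pass 70% of its speed; a pose out of reach is approached as far as the arm can. A call with a gripper value outside its range is refused whole. The fingers move at their own pace and stop on an object; "grip_force" is the grip in N (left out, the last holds). Time passes only in rows, so rows that repeat a pose let the fingers close. It gives the time, the measured TCP pose, the force, the opening and the grip force at its end, in the units of the state.
- observe(): the state, without advancing time (a new reading comes with each control period).
- capture(name): name is "scene" or "top" or "wrist"; returns (picture, depth): 384x512x3 uint8, blue, green, red; 384x512 float32, m along the optical axis (not along the pixel's ray), 0 where there is no reading.
- camera_params(name): a dict with "vertical_fov" (degrees; the focal length in pixels is half the picture's height over the tangent of half this angle, whatever the lens; pixels are square), "cx", "cy" (the principal point, pixels), "T" (4x4, takes a point from camera to world coordinates); the wrist camera has in their place "hand_eye" (4x4, takes a point from camera to tool coordinates, whose origin is the TCP and whose axes are the flange's). Camera axes: x right, y down, z forward; pixel columns grow to the right and rows downward; lengths in m; the calibration is good to about 2 mm. A picture is of the moment at which its call begins: read the wrist's pose just before it. camera_params takes no time and is no camera call.
- job_done(): hands the job in; it is judged then, once.
The state is a dict: "time_s": time; "q": joint angles; "joint_velocities": joint speeds; "joint_torque": joint torques, N m; "tool_pos": TCP position; "tcp_rot": TCP orientation; "contact_force": force on the tool from outside, world axes, zero at the start; "torque": the same for the moment, N m; "opening": finger opening in m; "grip_force": force on a finger pad.
Only numpy, scipy, OpenCV 4.12 (cv2) and the standard library are available. Lean on these libraries where they do the work, as an engineer would, in place of code of your own. Each camera call takes 0.05 s, during which the arm holds its last target. There are 200 camera calls.

## Working session

There is one attempt and no reset: what is moved stays moved. The work goes in short steps, Python scripts to look and compute and a tool call to move; the robot and the scene stay as the last step left them, time stands still between calls to the robot, and variables do not carry over. Pictures are saved under pics/ and viewed, at most 10 in all, crops included, and the job is handed in when it is done.

Besides the shell and the picture viewer there is one more tool, called by a JSON object that holds its "op" and its "data". move_arm: Moves the arm, as the interface text tells. Its arguments: {"type":"object","properties":{"increments":{"type":"array","items":{"type":"array","items":{"type":"number"}}},"grip_force":{"type":"number"}},"required":["increments"]}

```bash
mkdir -p pics; cat > h.py <<'E'
from workcell import *
import numpy as np, cv2
from scipy.spatial.transform import Rotation as R
def snap(n,f):
    s=observe(); p,d=capture(n); cv2.imwrite(f'pics/{f}.png',p); np.savez(f'pics/{f}.npz',p=p,d=d,pos=s['tool_pos'],rot=s['tcp_rot']); return p,d
def ray(n,f,u,v,z):
    """world point at height z seen at pixel u,v"""
    c=camera_params(n); F=192/np.tan(np.radians(c['vertical_fov']/2))
    if n=='wrist':
        a=np.load(f'pics/{f}.npz'); T=np.eye(4); T[:3,:3]=R.from_euler('xyz',a['rot'],degrees=True).as_matrix(); T[:3,3]=a['pos']; T=T@c['hand_eye']
    else: T=np.array(c['T'])
    r=T[:3,:3]@[(u-c['cx'])/F,(v-c['cy'])/F,1]; o=T[:3,3]
    return o+r*(z-o[2])/r[2]
E
python3 - <<'E'
from h import *
p,d=snap('top','top1'); cv2.imwrite('pics/top1b.png',cv2.resize(p,(800,600),interpolation=cv2.INTER_CUBIC))
s=observe(); print(s); print({k:v for k,v in camera_params('top').items()})
E
```

```text
{'time_s': 0.05, 'q': array([-8.30675489e+01,  1.48567321e+01,  8.80105221e+01,  1.48951082e-03,
        7.72341210e+01, -1.16184029e+01]), 'joint_velocities': array([ 0.05016794, -0.05023989, -0.10037216, -0.13157957,  0.07844499,
       -0.00495324]), 'joint_torque': array([ 2.50771569e-03, -4.47368932e+01, -2.91565633e+01, -1.90521614e-04,
        6.15718804e-03,  2.78194227e-05]), 'tool_pos': array([ 0.1749584 , -0.52088478,  0.23050232]), 'tcp_rot': array([-1.79900994e+02, -2.18385488e-02,  1.85505047e+01]), 'contact_force': array([-0.17584655,  0.14899391, -0.8752202 ]), 'torque': array([-0.01098337, -0.0600073 , -0.04087417]), 'grip_force': 0.0, 'opening': 0.08537556391658377}
{'vertical_fov': 46.67379653720807, 'cx': 262.8019098533458, 'cy': 198.9239238493273, 'T': array([[-3.05677362e-04, -9.96823092e-01,  7.96469129e-02,
         5.10297172e-01],
       [-9.99998402e-01,  4.44983040e-04,  1.73129744e-03,
         6.20376309e-02],
       [-1.76123879e-03, -7.96462564e-02, -9.96821635e-01,
         9.52324552e-01],
       [ 0.00000000e+00,  0.00000000e+00,  0.00000000e+00,
         1.00000000e+00]])}
```

View pics/top1b.png

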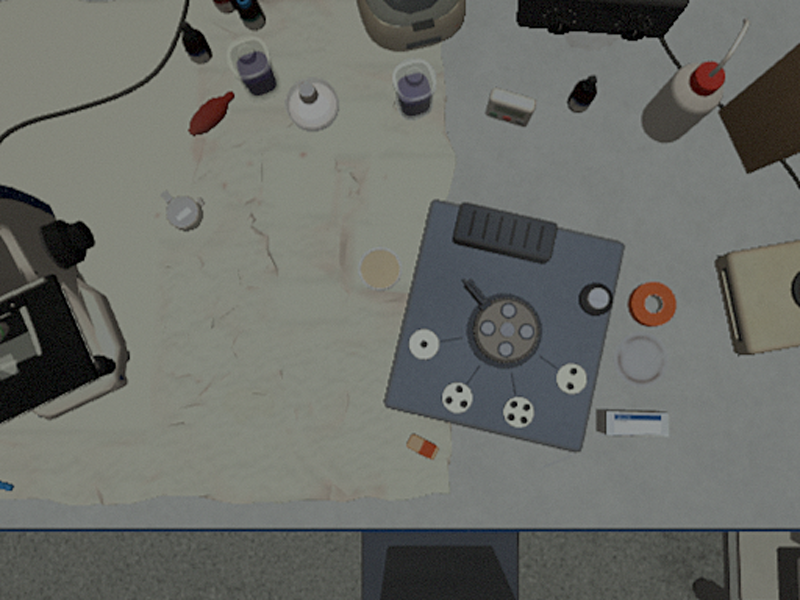

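The top view shows the turret at (505,331) and its tab pointing up-left to (465,284). The three-pip disc is at (457,398), second station counter-clockwise, and the button is at (598,298). The eraser (422,446), slide pack (636,423), petri dish and tape roll all lie off the plate.

```bash
python3 - <<'E'
from h import *
p=cv2.imread('pics/top1.png'); c=p[120:296,240:410]; cv2.imwrite('pics/c1.png',cv2.resize(c,None,fx=3.4,fy=3.4,interpolation=cv2.INTER_CUBIC))
k=1/1.5625
for n,u,v,z in [('cap',506,330,.064),('tip',465,283,.06),('d1',424,344,.032),('d3',457.5,398,.032),('d4',518,411.5,.032),('d2',571.5,378,.032),('btn',598,298,.052),('cBL',386,406,.03),('cBR',580,450,.03),('cTR',623,243,.03),('cTL',432,201,.03)]:
    print(n,ray('top','top1',u*k,v*k,z).round(4))
E
```

```text
cap [ 0.5566 -0.0583  0.064 ]
tip [ 0.6176 -0.0066  0.06  ]
d1 [0.5398 0.046  0.032 ]
d3 [0.4688 0.0021 0.032 ]
d4 [ 0.4512 -0.0772  0.032 ]
d2 [ 0.495  -0.1482  0.032 ]
btn [ 0.5988 -0.18    0.052 ]
cBL [0.4583 0.0961 0.03  ]
cBR [ 0.4011 -0.158   0.03  ]
cTR [ 0.6751 -0.221   0.03  ]
cTL [0.7324 0.0348 0.03  ]
```

View pics/c1.png

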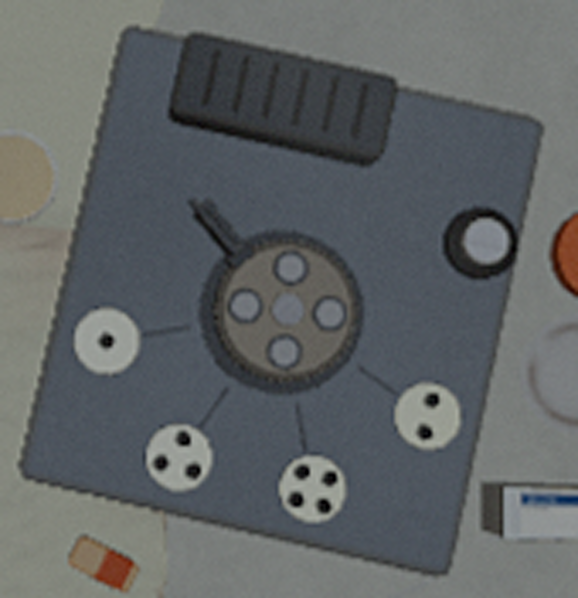

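{"op": "move_arm", "data": {"increments": [[0.58,-0.313,0,0,0,0,255],[0.58,-0.313,0,0,0,0,255],[0.58,-0.313,0,0,0,0,255],[0.58,-0.313,0,0,0,0,255],[0.58,-0.313,0,0,0,0,255],[0.58,-0.313,0,0,0,0,255],[0.58,-0.313,0,0,0,0,255],[0.58,-0.313,0,0,0,0,255],[0.58,-0.313,0,0,0,0,255],[0.58,-0.313,0,0,0,0,255],[0.58,-0.313,0,0,0,0,255],[0.58,-0.313,0,0,0,0,255],[0.58,-0.313,0,0,0,0,255],[0.58,-0.313,0,0,0,0,255],[0.58,-0.313,0,0,0,0,255],[0.58,-0.313,0,0,0,0,255],[0.58,-0.313,0,0,0,0,255],[0.58,-0.313,0,0,0,0,255],[0.58,-0.313,0,0,0,0,255],[0.58,-0.313,0,0,0,0,255]]}}

```text
time_s: 1.72
tool_pos: [0.6244, -0.0411, 0.231]
tcp_rot: [-180.0, 0.1, 18.5]
contact_force: [-0.1, -0.2, -0.0]
opening: 0.0001
grip_force: 0.0
```

```bash
python3 - <<'E'
from h import *
p,d=snap('wrist','w1'); cv2.imwrite('pics/w1b.png',cv2.resize(p,(800,600),interpolation=cv2.INTER_CUBIC))
s=observe(); print(s['time_s'],s['tool_pos'],s['tcp_rot'],s['q'])
E
```

```text
1.7667 [ 0.62448246 -0.04131903  0.23123317] [-1.79996073e+02  3.87310499e-02  1.84580608e+01] [-1.39728184e+01  2.26712194e+01  7.67878006e+01 -1.76953133e-02
  8.05757767e+01  5.75720249e+01]
```

View pics/w1b.png

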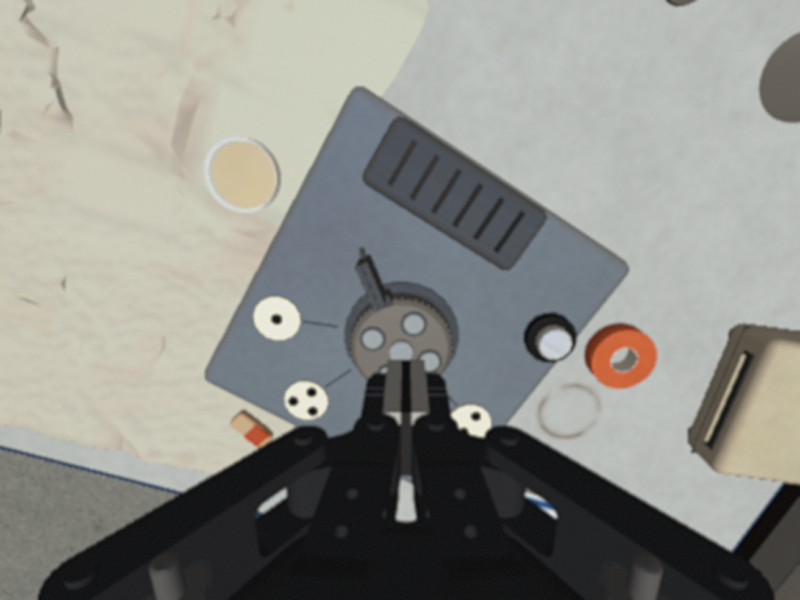

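The wrist view shows the tab at (372,280), its pointer tip at (362,250), the spindle cap at (400,351), the three-pip disc at (306,400) and the button at (554,342). The closed fingertips hang ahead.

```bash
python3 - <<'E'
from h import *
k=1/1.5625
for n,u,v,z in [('cap',400,351,.064),('tabtop_out',362,259,.072),('tabtop_in',381,299,.072),('ptr',362,249,.044),('d1',276,319,.032),('d3',306,400,.032),('btn',554.5,342,.052),('cTL',359,88,.03),('cTR',627,267,.03),('cBL',207,376,.03)]:
    print(n,ray('wrist','w1',u*k,v*k,z).round(4))
E
```

```text
cap [ 0.5584 -0.0587  0.064 ]
tabtop_out [ 0.6228 -0.0086  0.072 ]
tabtop_in [ 0.5981 -0.0308  0.072 ]
ptr [ 0.6233 -0.0056  0.044 ]
d1 [0.5386 0.0471 0.032 ]
d3 [0.4695 0.003  0.032 ]
btn [ 0.601  -0.1783  0.052 ]
cTL [0.7337 0.0312 0.03  ]
cTR [ 0.6753 -0.2178  0.03  ]
cBL [0.4638 0.094  0.03  ]
```

{"op": "move_arm", "data": {"increments": [[0,0.002,0.04,0,0,0,255],[0,0.002,0.08,0,0,0,255],[0,0.002,0.12,0,0,0,255],[0,0.002,0.14,0,0,0,255],[0,0.002,0.155,0,0,0,255],[0,0.002,0.165,0,0,0,255],[0,0.002,0.175,0,0,0,255],[0,0.002,0.184,0,0,0,255],[0,0.002,0.184,0,0,0,255],[0,0.002,0.184,0,0,0,255]]}}

```text
time_s: 2.6
tool_pos: [0.6261, -0.0423, 0.0476]
tcp_rot: [180.0, -0.0, 18.5]
contact_force: [-0.2, -0.3, 0.3]
opening: 0.0001
grip_force: 0.0
```

```bash
cat > arc.py <<'E'
from h import *
A=np.array([.5575,-.059])
def rows(p0,y0,phis,off=16,r=.070,rmat=None):
    M=R.from_euler('xyz',[180,0,y0],degrees=True)
    o=[]
    for f in phis:
        p=A+r*np.array([np.cos(np.radians(f)),np.sin(np.radians(f))])
        d=M.inv().apply([*(p-p0),0]); o.append([round(d[0],4),round(d[1],4),0,0,0,round(-(f+off-y0),1),255])
    return p,o
E
python3 - <<'E'
from arc import *
p,o=rows(np.array([.6261,-.0423]),18.5,[15,17,19]+list(np.arange(22,69,3))); print(p,o)
p2,o=rows(p,83,np.arange(70,119,3)); print(p2,o)
E
```

```text
[0.58485118 0.00543534] [[np.float64(-0.0005), np.float64(-0.0017), 0, 0, 0, -12.5, 255], [np.float64(-0.0004), np.float64(-0.0041), 0, 0, 0, -14.5, 255], [np.float64(-0.0004), np.float64(-0.0065), 0, 0, 0, -16.5, 255], [np.float64(-0.0005), np.float64(-0.0102), 0, 0, 0, np.float64(-19.5), 255], [np.float64(-0.0008), np.float64(-0.0139), 0, 0, 0, np.float64(-22.5), 255], [np.float64(-0.0013), np.float64(-0.0175), 0, 0, 0, np.float64(-25.5), 255], [np.float64(-0.002), np.float64(-0.0211), 0, 0, 0, np.float64(-28.5), 255], [np.float64(-0.0029), np.float64(-0.0246), 0, 0, 0, np.float64(-31.5), 255], [np.float64(-0.004), np.float64(-0.0281), 0, 0, 0, np.float64(-34.5), 255], [np.float64(-0.0052), np.float64(-0.0316), 0, 0, 0, np.float64(-37.5), 255], [np.float64(-0.0067), np.float64(-0.035), 0, 0, 0, np.float64(-40.5), 255], [np.float64(-0.0083), np.float64(-0.0383), 0, 0, 0, np.float64(-43.5), 255], [np.float64(-0.01), np.float64(-0.0415), 0, 0, 0, np.float64(-46.5), 255], [np.float64(-0.012), np.float64(-0.0446), 0, 0, 0, np.float64(-49.5), 255], [np.float64(-0.0141), np.float64(-0.047
[... 893 characters left out ...]
.float64(-0.029), 0, 0, 0, np.int64(-24), 255], [np.float64(0.0014), np.float64(-0.0327), 0, 0, 0, np.int64(-27), 255], [np.float64(0.0006), np.float64(-0.0362), 0, 0, 0, np.int64(-30), 255], [np.float64(-0.0003), np.float64(-0.0398), 0, 0, 0, np.int64(-33), 255], [np.float64(-0.0015), np.float64(-0.0432), 0, 0, 0, np.int64(-36), 255], [np.float64(-0.0029), np.float64(-0.0466), 0, 0, 0, np.int64(-39), 255], [np.float64(-0.0044), np.float64(-0.05), 0, 0, 0, np.int64(-42), 255], [np.float64(-0.0061), np.float64(-0.0532), 0, 0, 0, np.int64(-45), 255], [np.float64(-0.0079), np.float64(-0.0564), 0, 0, 0, np.int64(-48), 255], [np.float64(-0.0099), np.float64(-0.0594), 0, 0, 0, np.int64(-51), 255]]
```

{"op": "move_arm", "data": {"increments": [[-0.0005,-0.001,0,0,0,-6,255],[-0.0005,-0.002,0,0,0,-12.5,255],[-0.0005,-0.004,0,0,0,-14.5,255],[-0.0005,-0.0065,0,0,0,-16.5,255],[-0.0005,-0.01,0,0,0,-19.5,255],[-0.001,-0.014,0,0,0,-22.5,255],[-0.0015,-0.0175,0,0,0,-25.5,255],[-0.002,-0.021,0,0,0,-28.5,255],[-0.003,-0.0245,0,0,0,-31.5,255],[-0.004,-0.028,0,0,0,-34.5,255],[-0.005,-0.0315,0,0,0,-37.5,255],[-0.0065,-0.035,0,0,0,-40.5,255],[-0.0085,-0.0385,0,0,0,-43.5,255],[-0.01,-0.0415,0,0,0,-46.5,255],[-0.012,-0.0445,0,0,0,-49.5,255],[-0.014,-0.0475,0,0,0,-52.5,255],[-0.0165,-0.0505,0,0,0,-55.5,255],[-0.0185,-0.053,0,0,0,-58.5,255],[-0.0215,-0.056,0,0,0,-61.5,255],[-0.024,-0.0585,0,0,0,-64.5,255]]}}

```text
time_s: 4.27
tool_pos: [0.586, 0.0057, 0.049]
tcp_rot: [179.8, 0.0, 83.2]
contact_force: [1.3, -0.8, -0.2]
opening: 0.0004
grip_force: 0.7
```

{"op": "move_arm", "data": {"increments": [[0.001,-0.0035,0,0,0,-3,255],[0.0015,-0.007,0,0,0,-6,255],[0.002,-0.011,0,0,0,-9,255],[0.0025,-0.0145,0,0,0,-12,255],[0.0025,-0.018,0,0,0,-15,255],[0.0025,-0.0215,0,0,0,-18,255],[0.0025,-0.0255,0,0,0,-21,255],[0.002,-0.029,0,0,0,-24,255],[0.0015,-0.0325,0,0,0,-27,255],[0.0005,-0.036,0,0,0,-30,255],[-0.0005,-0.04,0,0,0,-33,255],[-0.0015,-0.043,0,0,0,-36,255],[-0.003,-0.0465,0,0,0,-39,255],[-0.0045,-0.05,0,0,0,-42,255],[-0.006,-0.053,0,0,0,-45,255],[-0.008,-0.0565,0,0,0,-48,255],[-0.01,-0.0595,0,0,0,-51,255],[-0.01,-0.0595,0,0,0,-51,255]]}}

```text
time_s: 5.77
tool_pos: [0.525, 0.0029, 0.0487]
tcp_rot: [179.9, 0.1, 134.2]
contact_force: [0.1, 0.6, 0.1]
opening: -0.0003
grip_force: 0.2
```

```bash
python3 - <<'E'
from h import *
p,d=snap('top','top2'); cv2.imwrite('pics/top2b.png',cv2.resize(p[120:296,230:410],None,fx=3.4,fy=3.4,interpolation=cv2.INTER_CUBIC))
s=observe(); print(s['time_s'],s['tool_pos'],s['tcp_rot'],s['contact_force'])
E
```

```text
5.8167 [0.52517522 0.00289097 0.0485878 ] [1.79915024e+02 1.24411375e-01 1.33994036e+02] [0.00376056 0.23725967 0.29749915]
```

View pics/top2b.png

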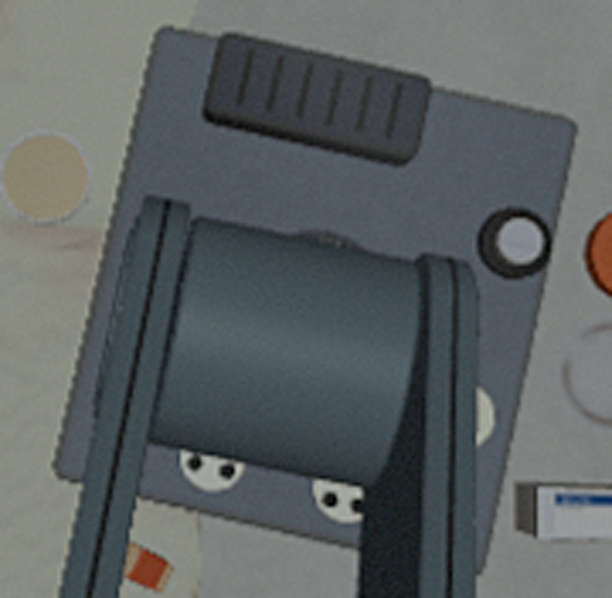

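The arm hides the turret from above, so I'll use the wrist camera.

```bash
python3 - <<'E'
from h import *
p,d=snap('wrist','w2'); cv2.imwrite('pics/w2b.png',cv2.resize(p,(800,600),interpolation=cv2.INTER_CUBIC))
E
```

```text
(no output)
```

View pics/w2b.png

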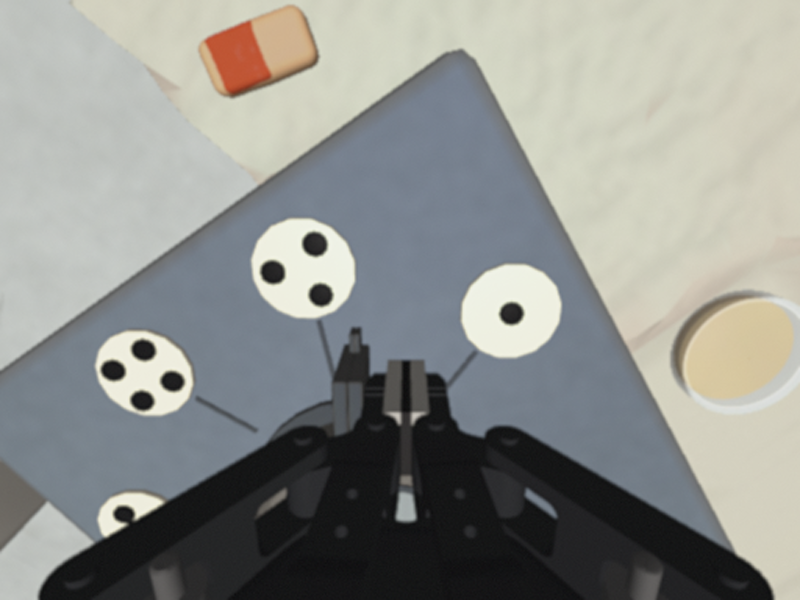

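The wrist view shows the tab at (352,385) with its pointer tip at (355,330), against the left side of the fingers. The three-pip disc centre is at (303,268), so the tab is still short of it.

```bash
python3 - <<'E'
from h import *
k=1/1.5625; P={}
for n,u,v,z in [('d1',511,311,.032),('d3',303,268,.032),('d4',145,372,.032),('ptr',355,329,.044),('tabtopfar',355,347,.072)]:
    P[n]=ray('wrist','w2',u*k,v*k,z); print(n,P[n].round(4))
from scipy.optimize import least_squares
D=[P[n][:2] for n in('d1','d3','d4')]
a=least_squares(lambda a:[np.linalg.norm(d-a)-.108 for d in D],[.5575,-.059]).x
g=lambda n,c:np.degrees(np.arctan2(*(P[n][:2]-c)[::-1]))
for c in (a,np.array([.5575,-.059])): print(c,{n:(g(n,c).round(1),np.linalg.norm(P[n][:2]-c).round(4)) for n in P})
E
```

```text
d1 [0.5397 0.0478 0.032 ]
d3 [0.4691 0.0041 0.032 ]
d4 [ 0.4504 -0.0761  0.032 ]
ptr [0.4979 0.0038 0.044 ]
tabtopfar [0.4963 0.0103 0.072 ]
[ 0.5569538  -0.05874579] {'d1': (np.float64(99.2), np.float64(0.108)), 'd3': (np.float64(144.4), np.float64(0.108)), 'd4': (np.float64(-170.7), np.float64(0.108)), 'ptr': (np.float64(133.4), np.float64(0.086)), 'tabtopfar': (np.float64(131.3), np.float64(0.0919))}
[ 0.5575 -0.059 ] {'d1': (np.float64(99.5), np.float64(0.1083)), 'd3': (np.float64(144.5), np.float64(0.1086)), 'd4': (np.float64(-170.9), np.float64(0.1085)), 'ptr': (np.float64(133.5), np.float64(0.0865)), 'tabtopfar': (np.float64(131.5), np.float64(0.0924))}
```

```bash
python3 - <<'E'
from arc import *
print(rows(np.array([.5246,.0028]),134,[120,122,124,126,127.5,129]))
E
```

```text
(array([ 0.51344757, -0.00459978]), [[np.float64(0.0006), np.float64(-0.0023), 0, 0, 0, -2, 255], [np.float64(0.0012), np.float64(-0.0047), 0, 0, 0, -4, 255], [np.float64(0.0016), np.float64(-0.0071), 0, 0, 0, -6, 255], [np.float64(0.002), np.float64(-0.0095), 0, 0, 0, -8, 255], [np.float64(0.0022), np.float64(-0.0113), 0, 0, 0, -9.5, 255], [np.float64(0.0024), np.float64(-0.0132), 0, 0, 0, -11, 255]])
```

Push 11° further, settle, then back off clockwise by 12 mm.

{"op": "move_arm", "data": {"increments": [[0.0005,-0.0025,0,0,0,-2,255],[0.001,-0.0045,0,0,0,-4,255],[0.0015,-0.007,0,0,0,-6,255],[0.002,-0.0095,0,0,0,-8,255],[0.002,-0.0115,0,0,0,-9.5,255],[0.0025,-0.013,0,0,0,-11,255],[0.0025,-0.013,0,0,0,-11,255],[0.0025,-0.013,0,0,0,-11,255],[0.0025,-0.009,0,0,0,-11,255],[0.0025,-0.004,0,0,0,-11,255],[0.0025,0.001,0,0,0,-11,255],[0.0025,0.001,0,0,0,-11,255]]}}

```text
time_s: 6.87
tool_pos: [0.5242, 0.0062, 0.0473]
tcp_rot: [180.0, 0.0, 145.1]
contact_force: [0.4, -0.0, 0.2]
opening: 0.0
grip_force: 0.0
```

```bash
python3 - <<'E'
from h import *
p,d=snap('wrist','w3'); cv2.imwrite('pics/w3b.png',cv2.resize(p,(800,600),interpolation=cv2.INTER_CUBIC))
s=observe(); print(s['time_s'],s['tool_pos'],s['tcp_rot'],s['contact_force'])
E
```

```text
6.9167 [0.52372761 0.00600166 0.0472187 ] [1.79997818e+02 4.86523471e-03 1.45083602e+02] [-1.12039728  0.72720743  0.64284244]
```

View pics/w3b.png

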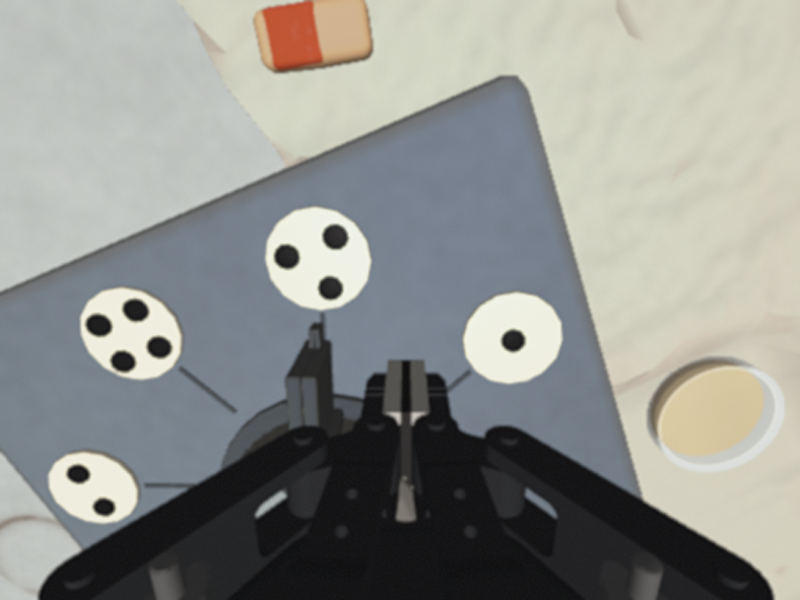

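The pointer tip is at (317,325), the three-pip disc centre at (318,258), and the printed line to that disc ends at (322,314). The fingers are clear of the tab. I'll check the angle and work out the route to the button.

```bash
python3 - <<'E'
from h import *
k=1/1.5625; P={}
for n,u,v,z in [('d1',513,338,.032),('d3',318,258,.032),('d4',131,333,.032),('d2',93,487,.032),('ptr',317,325,.044)]:
    P[n]=ray('wrist','w3',u*k,v*k,z)
from scipy.optimize import least_squares
D=[P[n][:2] for n in('d1','d3','d4','d2')]
a=least_squares(lambda a:[np.linalg.norm(d-a)-.108 for d in D],[.5575,-.059]).x
print(a,{n:(np.degrees(np.arctan2(*(P[n][:2]-a)[::-1])).round(1),np.linalg.norm(P[n][:2]-a).round(4)) for n in P})
h=np.radians(-12.7); print('btn',a+[68e-3*np.cos(h)+.108*np.sin(h),68e-3*np.sin(h)-.108*np.cos(h)])
M=R.from_euler('xyz',[180,0,145],degrees=True)
print(M.inv().apply([.6000-.5239,-.1790-.006,0]))
E
```

```text
[ 0.5567001  -0.05880618] {'d1': (np.float64(99.1), np.float64(0.1081)), 'd3': (np.float64(144.3), np.float64(0.108)), 'd4': (np.float64(-170.6), np.float64(0.1079)), 'd2': (np.float64(-125.4), np.float64(0.1081)), 'ptr': (np.float64(143.7), np.float64(0.0856))}
btn [ 0.59929306 -0.17911345]
[-1.68449111e-01 -1.07893961e-01 -1.32131994e-17]
```

{"op": "move_arm", "data": {"increments": [[0,0,-0.03,0,0,0,255],[0,0,-0.07,0,0,0,255],[0,0,-0.1,0,0,0,255],[-0.035,-0.022,-0.1,0,0,0,255],[-0.07,-0.044,-0.1,0,0,0,255],[-0.105,-0.067,-0.1,0,0,0,255],[-0.14,-0.09,-0.1,0,0,0,255],[-0.168,-0.108,-0.1,0,0,0,255],[-0.168,-0.108,-0.1,0,0,0,255],[-0.168,-0.108,-0.07,0,0,0,255],[-0.168,-0.108,-0.04,0,0,0,255],[-0.168,-0.108,-0.02,0,0,0,255],[-0.168,-0.108,-0.02,0,0,0,255],[-0.168,-0.108,-0.02,0,0,0,255]]}}

```text
time_s: 8.08
tool_pos: [0.5981, -0.1784, 0.0662]
tcp_rot: [-180.0, -0.2, 145.1]
contact_force: [0.1, -0.2, 0.5]
opening: 0.0002
grip_force: 0.0
```

```bash
python3 - <<'E'
from h import *
p,d=snap('top','top3'); cv2.imwrite('pics/top3b.png',cv2.resize(p[120:296,230:410],None,fx=3.4,fy=3.4,interpolation=cv2.INTER_CUBIC))
s=observe(); print(s['time_s'],s['tool_pos'],s['tcp_rot'],s['contact_force'])
E
```

```text
8.1333 [ 0.59933061 -0.17898979  0.06785176] [ 1.79998367e+02 -2.87339831e-04  1.45067484e+02] [ 0.70098681 -0.16689704  0.14017719]
```

View pics/top3b.png

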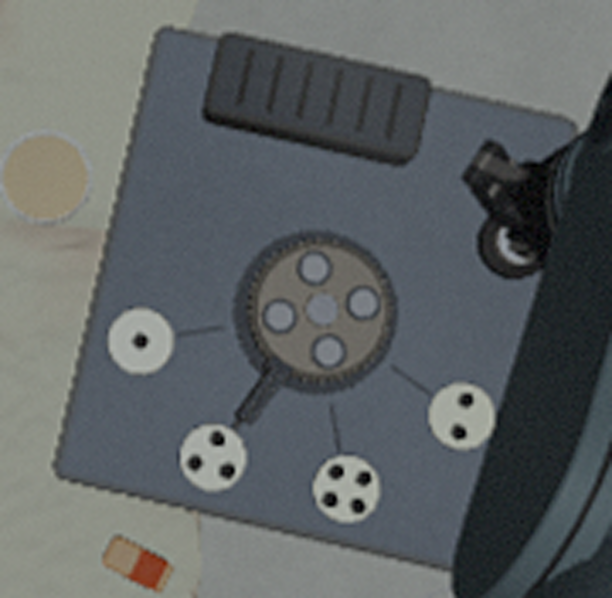

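The tab points at the three-pip disc (213,457), with the axis at (320,309). The gripper is over the button at (515,245). Now I'll press, release and retreat: commanded z goes from 0.067 to 0.0455.

{"op": "move_arm", "data": {"increments": [[0,0,0.008,0,0,0,255],[0,0,0.014,0,0,0,255],[0,0,0.017,0,0,0,255],[0,0,0.0195,0,0,0,255],[0,0,0.0215,0,0,0,255],[0,0,0.0215,0,0,0,255],[0,0,0.0215,0,0,0,255]]}}

```text
time_s: 8.72
tool_pos: [0.5996, -0.1793, 0.0464]
tcp_rot: [180.0, 0.1, 145.1]
contact_force: [0.6, 1.2, 5.0]
opening: 0.0002
grip_force: 2.3
```

{"op": "move_arm", "data": {"increments": [[0,0,0.0012,0,0,0,255],[0,0,0.0012,0,0,0,255],[0,0,0.0012,0,0,0,255]]}}

```text
time_s: 8.97
tool_pos: [0.5996, -0.1793, 0.046]
tcp_rot: [180.0, 0.1, 145.1]
contact_force: [-2.0, 1.6, 8.4]
opening: 0.0002
grip_force: 4.8
```

Force is past the 5 N spring and the tip is stopped at 46 mm, so the button is on its bottom stop.

{"op": "move_arm", "data": {"increments": [[0,0,-0.004,0,0,0,255],[0,0,-0.01,0,0,0,255],[0,0,-0.03,0,0,0,255],[0,0,-0.06,0,0,0,255],[0,0,-0.1,0,0,0,255],[0,0,-0.13,0,0,0,255],[0,0,-0.13,0,0,0,255],[0,0,-0.13,0,0,0,255],[0,0,-0.13,0,0,0,255]]}}

```text
time_s: 9.72
tool_pos: [0.5984, -0.179, 0.174]
tcp_rot: [-180.0, -0.1, 145.0]
contact_force: [0.1, 0.0, -0.7]
opening: -0.0001
grip_force: 0.0
```

```bash
python3 - <<'E'
from h import *
p,d=snap('wrist','w4'); cv2.imwrite('pics/w4b.png',cv2.resize(p,(800,600),interpolation=cv2.INTER_CUBIC))
s=observe(); print(s['time_s'],s['tool_pos'],s['contact_force'])
E
```

```text
9.7667 [ 0.59800854 -0.17876654  0.17306723] [-0.14222293 -1.01229064 -0.49707681]
```

View pics/w4b.png

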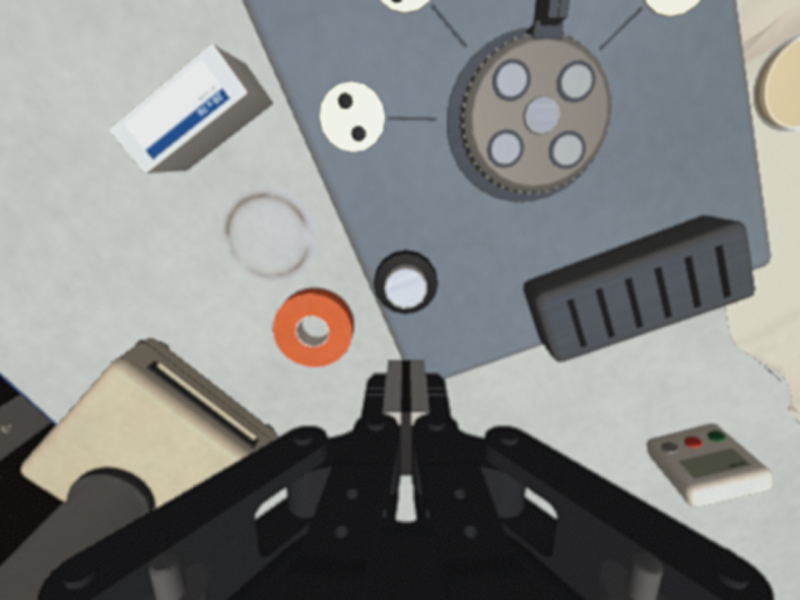

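The button at (406,287) is up, the tab at (549,15) is still in place, and the loose items haven't moved.

```bash
python3 -c "
from workcell import *
print(job_done())"
```

```text
the job is handed in; nothing more can be done
None
```

I set the selector to the three-pip disc (within about 1° by the camera), pressed the lamp button to its stop and let it spring back, then handed the job in at about 10 s; it returned no verdict.

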